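# Clamp a wax tissue block in the cam clamp

### The arm

A 6-joint arm with a two-finger parallel gripper is mounted at the origin on the work surface. World frame = base frame: x ahead of the robot, y to its left, z up, the work surface at z = 0. Lengths are in mm, angles in rad, forces in N, time in s.
With the tool pointing down it reaches from about 250 to 775 mm from the base axis. Payload 8.9 kg.
Tool frame: the origin (TCP) lies between the finger pads; the fingertips stand 8 mm ahead of it and the grasp point (between the pads) lies 11 mm behind it; z points along the fingers, y is the direction in which the jaws open and shut (so a half turn about z gives the same grasp; the last joint's range is limited). The gripper opens to 85 mm and grips with 20 to 120 N. Pads are 22 mm wide; open, the fingers measure 114 mm over their backs; the gripper's body (76 mm by 85 mm) begins 54 mm behind the grasp point. The pads swing forward as they close: fully open they stand 13 mm farther back than shut.
Start: joints at [1, 0.291, -0.153, 1.127, 0, 1.431], TCP at [219.71, 476.814, 239.305] pointing down, gripper open.
Joint ranges: [-2.52, 2.52], [-0.91, 1.74], [-1.3, 1.37], [-1.96, 2.02], [-1.52, 1.47], [-3.14, 3.14]. Speed limits (rad/s): [2.22, 2.22, 2.79, 3.14, 3.14, 3.14].

### API

Orientations are given as a unit quaternion [w, x, y, z].
In Python, from rig import bot gives the robot as it stands.
- The arm moves only by the tool apply_moves, never from a script. Its argument "series" is a list of rows, each an object of numbers: "fingers": the gripper's target within -1 to 1 (fully open at 1, half-way at 0, shut at -1); "tx", "ty", "tz": the shift along the tool's x, y, z in cm; "roll": the turn about the tool's z in degrees. A call has 1 to 20 rows; each row shifts and turns the commanded pose from where the row before left it, along the tool's axes as they then stand; what a row does not reach is not made up. A row lasts 1/8 s, in which the tool goes at most 62.5 mm and 10.7 degrees, less where a joint would pass 70% of its speed; a pose out of reach is approached as far as the arm can. A call with a gripper value outside its range is refused whole. The fingers move at their own pace and stop on an object; "squeeze" is the grip in N (left out, the last holds). Time passes only in rows, so rows that do not move let the fingers close. It gives the time, the measured TCP pose, the force and the opening at its end, in the units of the state.
- bot.state(): the state, without advancing time (a new reading comes with each control period).
- bot.read_camera(name): name is "side" or "top"; returns the picture (420x560x3 uint8, red, green, blue); there is no depth.
- bot.camera_model(name): a dict with "intrinsics" (3x3 intrinsics, pixels), "extrinsics" (4x4, takes a point from camera to world coordinates). Camera axes: x right, y down, z forward; pixel columns grow to the right and rows downward; lengths in mm; the calibration is good to about 2 mm. A picture is of the moment at which its call begins. camera_model takes no time and is no camera call.
- bot.hand_in(): hands the job in, once; it reports no verdict.
The state is a dict: "clock": time; "q": joint angles; "qd": joint speeds; "effort": joint torques, N m; "tcp_pos": TCP position; "ee_rot": TCP orientation; "wrist_force": force on the tool from outside, world axes, zero at the start; "torque": the same for the moment, N m; "gripper_width": finger opening in mm.
Only numpy, scipy, OpenCV 4.12 (cv2) and the standard library are available. Lean on these libraries where they do the work, as an engineer would, in place of code of your own. Each camera call takes 0.05 s, during which the arm holds its last target. There are 200 camera calls.

### The job

Lay the wax tissue block flat, wax side up, on the bed of the cam clamp, centred between its open jaws with its long side running from jaw to jaw, and let go of it. Then crank the clamp's knob anticlockwise (seen from above) until the follower roller rests in the flat dwell on top of the cam's lobe, half a turn from where the crank's stop is, so that the sprung jaw holds the block tight and square against the fixed jaw. Let go of the knob there, and leave the jars, the bottle and the flat cassettes where they stand.

Things in the scene. Friction and masses are not known exactly. Their poses are not given: they have to be found in the camera images.
- block_center (a point): Wax tissue block, loose, flat on the table at the left, any yaw: pale grey frame 41 long (x) x 28 wide (y) x 16 mm high, cream wax slab 35 x 22 mm on top, 22 mm high in all, 20 to 45 g. This point is its centre, 11 mm above its underside; z up. Ends alike. Grasp it across the 28 mm. (The two other cassettes are flat, white, slotted.)
- bed (a point): Where the block goes: point on the clamp's steel bed (50 mm wide in x, top 30 mm above the table) between the open jaws. y points to the fixed jaw (clamping direction), x across, z up. Fixed jaw face at y +26 mm. Jaws 40 mm wide, 17 mm above the bed; nothing stands at the sides (+-x). The closing jaw slides the block to the fixed jaw (its centre ends at y +5.5 mm), squaring small yaw errors.
- crank_axis (a point): Point on the upright camshaft's axis, 66 mm above the table, 161 mm from bed along -y; axes parallel to bed's. The clamp is fixed on a 110 x 330 mm base plate. The steel cam plate under the crank arm (30 to 42 mm up, base radius 24 mm, lobe 40 mm) turns with it; the 16 mm brass follower roller touches it on the side facing the jaws.
- knob_center (a point): Centre of the crank's black knob: upright cylinder 22 mm across, 72 to 117 mm above the table (this point 94.5 mm), free to spin on its pin, so the gripper can keep its yaw while carrying it round. It moves on a level circle of radius 60 mm about crank_axis. The crank arm's top is 70 mm above the table, right below the knob; nothing else of the clamp is above 74 mm.
- crank (a joint): Crank angle, rad, growing anticlockwise seen from above; stops at 0 and 6.0, starts at 0.05 to 0.70. Knob lies from the axis towards the clamp's -x at 0, -y at pi/2, +x at pi. The jaw closes as it grows, stays closed in the cam's flat dwell (2.6 to 3.7, middle 3.14), opens beyond. Needs 1 to 4 N at the knob; stays where left in the dwell, but the spring may drive it back from outside it.
- jaw (a joint): Compression of the spring behind the moving jaw, m: 0 when free, about 0.004 with the block clamped and the cam in its dwell (limit 0.010; 1200 N/m, 2.4 N preload: holds with about 7 N). The jaw's free face is at y -27 mm from bed with the crank below 0.75, -11 mm in the dwell.
- cassette_a: Bystander: flat white slotted cassette, 41 x 28 x 6 mm, loose, at the left. Origin at the centre of its underside.
- cassette_b: Bystander: a second flat white cassette, the same, loose, between robot and clamp.
- stain_jar: Bystander: open glass staining jar, 60 mm across, 75 mm high, loose, at the right. Origin under its centre.
- reagent: Bystander: amber bottle, 64 mm across, 150 mm high, loose, behind the clamp. Origin under its centre.
- mount_jar: Bystander: white plastic jar, 52 mm across, 60 mm high, loose, behind the clamp at the right. Origin under its centre.

How it is judged (in metres and radians):
On the way:
1. the block lies flat on the bed between the jaws, let go, with the jaws still open (x of block_center in the frame of bed between -0.006 and 0.006 m and z of block_center in the frame of bed between 0.008 and 0.014 m and angle between block_center's own z axis and vertical below 0.12 rad and y of block_center in the frame of bed between -0.012 and 0.009 m and contact force between the fingers and anything else below 0.2 N and value of joint crank below 1.2 rad), for 0.2 s.
At the end, for the whole second after the job is handed in: Crank at rest at 2.64 to 3.64 rad; jaw spring compressed over 2.5 mm; block flat on the bed, wax up, against the fixed jaw (tilt under 0.12 rad, within 6 mm of bed in x, +2.5 to +8.5 mm in y, centre 8 to 14 mm above the bed, square within 0.1 rad) (value of joint crank between 2.64 and 3.64 rad and velocity of joint crank between -0.05 and 0.05 rad/s and value of joint jaw above 0.0025 m and x of block_center in the frame of bed between -0.006 and 0.006 m and z of block_center in the frame of bed between 0.008 and 0.014 m and angle between block_center's own z axis and vertical below 0.12 rad and y of block_center in the frame of bed between 0.0025 and 0.0085 m and angle between the x axis of block_center and the y axis of bed, either way round below 0.1 rad); the robot touches nothing.
It fails at once if a bystander (jar, bottle or flat cassette) is moved more than 30 mm (distance of any of cassette_a, cassette_b, stain_jar, reagent, mount_jar from where it was at the start of the episode above 0.03 m).
It also fails if it takes over 61 s, if anything falls off the work surface, if the arm or the gripper's body presses on something with over 40 N, if the wrist force passes 120 N, or if a joint passes its speed limit or range.

## Working session

There is one attempt and no reset: what is moved stays moved. The work goes in short steps, Python scripts to look and compute and a tool call to move; the robot and the scene stay as the last step left them, time stands still between calls to the robot, and variables do not carry over. Pictures are saved under pics/ and viewed, about 8 in all and at most 12, crops included, and the job is handed in when it is done.

Besides the shell and the picture viewer there is one more tool, called after ">>>" as name(argument=value, ...), one argument or row to a line, values as JSON. apply_moves: Moves the arm, as the interface text tells. Its arguments: {"type":"object","properties":{"series":{"type":"array"},"squeeze":{"type":"number"}},"required":["series"]}

```bash
mkdir -p pics
python3 - <<'E'
from rig import bot
import cv2
s=bot.state();print(s)
for n in("top","side"):
    im=bot.read_camera(n);cv2.imwrite(f"pics/{n}0.png",im[:,:,::-1]);m=bot.camera_model(n);print(n,m)
E
```

```text
{'clock': 0.0, 'q': array([ 9.99689611e-01,  2.91282311e-01, -1.54128097e-01,  1.12670561e+00,
       -4.53492773e-06,  1.43149974e+00]), 'qd': array([ 9.48931886e-04, -5.94164047e-04,  9.68968673e-04, -2.11925572e-03,
        1.69607927e-05, -2.41398742e-03]), 'effort': array([ 3.33693737e-03, -5.37138391e+01,  3.31371439e+01,  1.55464973e-02,
        2.62233004e-05,  9.24974529e-06]), 'tcp_pos': array([219.48082196, 476.44450884, 238.73058733]), 'ee_rot': array([-2.27355603e-04,  2.14231521e-01,  9.76782688e-01, -6.19446363e-04]), 'wrist_force': array([ 0.25800486,  0.03903814, -0.18143616]), 'torque': array([ 0.01700067,  0.0218037 , -0.02243253]), 'gripper_width': 85.2076923709282}
top {'intrinsics': array([[465.76171111,   0.        , 280.64271354],
       [  0.        , 465.76171111, 219.20705965],
       [  0.        ,   0.        ,   1.        ]]), 'extrinsics': array([[ 2.46808457e-03, -9.90022828e-01,  1.40885443e-01,
         4.44664201e+02],
       [-9.99494149e-01, -6.90936703e-03, -3.10436260e-02,
         8.41949942e+00],
       [ 3.17073277e-02, -1.40737558e-01, -9.89539077e-01,
         1.06808869e+03],
       [ 0.00000000e+00,  0.00000000e+00,  0.00000000e+00,
         1.00000000e+00]])}
side {'intrinsics': array([[403.96883561,   0.        , 276.15654956],
       [  0.        , 403.96883561, 216.24980036],
       [  0.        ,   0.        ,   1.        ]]), 'extrinsics': array([[ 9.25368007e-01, -2.72572511e-01,  2.63435529e-01,
         3.59500606e+02],
       [-3.78985807e-01, -6.79888222e-01,  6.27791179e-01,
        -5.74351305e+02],
       [ 7.98809501e-03, -6.80776198e-01, -7.32447922e-01,
         7.34062324e+02],
       [ 0.00000000e+00,  0.00000000e+00,  0.00000000e+00,
         1.00000000e+00]])}
```

View pics/top0.png

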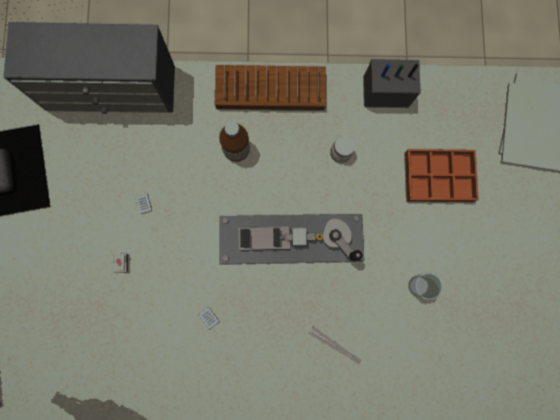

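View pics/side0.png

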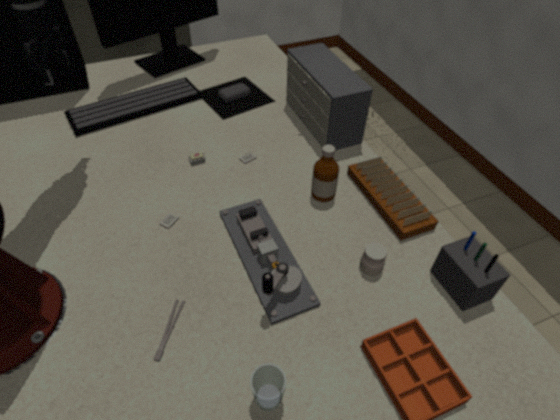

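The top view shows the block at about (120,263) and the clamp plate at x 219–363, y 214–265. The fixed jaw is at the left (about 246,238), the camshaft at about (335,235) and the knob at about (356,256). Next I'll look at enlarged crops.

```bash
cat > h.py <<'E'
import numpy as np,cv2
from rig import bot
def ray(n,u,v,z):
    m=bot.camera_model(n);E=m["extrinsics"];d=E[:3,:3]@np.linalg.solve(m["intrinsics"],[u,v,1.])
    o=E[:3,3];return o+d*(z-o[2])/d[2]
def proj(n,p):
    m=bot.camera_model(n);E=m["extrinsics"];c=E[:3,:3].T@(np.array(p,float)-E[:3,3]);q=m["intrinsics"]@c;return q[:2]/q[2]
def cropview(n,im,x0,y0,w,h,k):
    return cv2.resize(im[y0:y0+h,x0:x0+w],None,fx=k,fy=k,interpolation=cv2.INTER_CUBIC)
E
python3 - <<'E'
from h import *
im=cv2.imread("pics/top0.png")
a=cropview("top",im,210,205,160,70,5)
b=cropview("top",im,95,240,50,45,5)
b=cv2.copyMakeBorder(b,0,0,0,550,cv2.BORDER_CONSTANT)
cv2.imwrite("pics/crop0.png",cv2.convertScaleAbs(np.vstack([a,b]),alpha=1.5))
E
```

```text
(no output)
```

View pics/crop0.png

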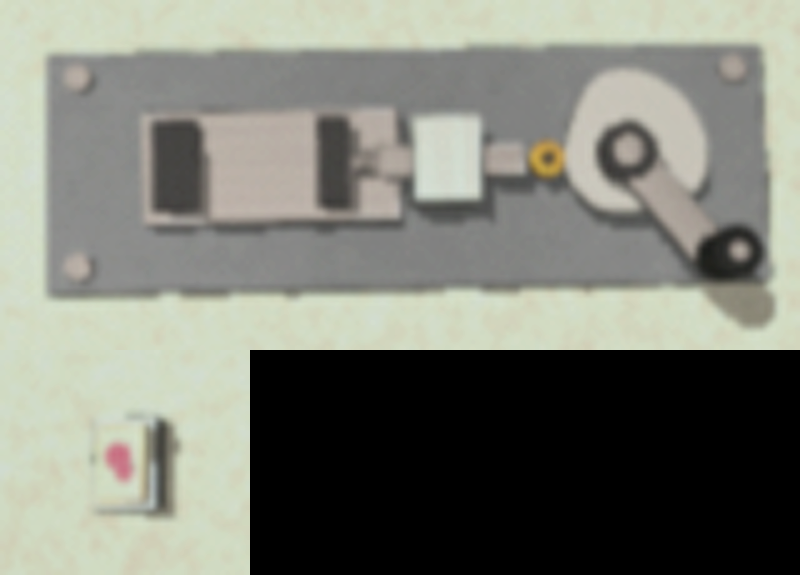

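The crop shows the clamp clearly: hub at crop (628,150), knob top at (739,250), roller at (548,158), fixed-jaw inner face at x≈203. In the lower crop the block's wax spans about x 95–148, y 418–508, with its long side close to world x. Next I'll convert these to positions.

Run:
```python
from h import *
np.set_printoptions(precision=1,suppress=True)
c=lambda x,y:(210+(x+.5)/5-.5,205+(y+.5)/5-.5)
P=np.array([ray("top",*c(*p),10) for p in [(48,57),(764,47),(770,283),(48,296)]])
print("plate",P,[np.linalg.norm(P[i]-P[(i+1)%4]) for i in range(4)],P.mean(0))
for n,p,z in[("hub",(628,150),74),("knobtop",(739,250),117),("roller",(548,158),42),("fixface lo",(203,212),47),("fixface hi",(203,122),47),
 ("bedTL",(142,110),30),("bedTR",(395,108),30),("bedBR",(400,220),30),("bedBL",(145,226),30),("guide",(448,158),45)]:
    print(n,ray("top",*c(*p),z))
print("tissue",ray("top",95+120/5,240+(461-350)/5,22))
# side crop for block and plate
im=cv2.imread("pics/side0.png")
b=cropview("s",im,180,140,40,35,8); 
t=cropview("t",cv2.imread("pics/top0.png"),100,243,40,40,8)
b=cv2.copyMakeBorder(b,0,40,0,0,cv2.BORDER_CONSTANT)
a=cropview("s",im,215,195,110,130,4)
o=np.zeros((520+0,320+440,3),np.uint8);o[:320,:320]=b[:320];o[:520,320:]=a
o[320:520,:320]=cv2.resize(t,None,fx=.625,fy=.625)[:200,:].repeat(1,0) if 0 else 0
cv2.imwrite("pics/crop1.png",cv2.convertScaleAbs(o,alpha=1.6))
# block mask: deviation from local bg
hsv=cv2.cvtColor(cv2.imread("pics/top0.png"),cv2.COLOR_BGR2HSV)[248:280,104:136]
print(hsv[:,:,1])
```

```text
plate [[ 601.7  115.9   10. ]
 [ 608.8 -213.9   10. ]
 [ 499.9 -214.2   10. ]
 [ 492.8  113.6   10. ]] [np.float64(329.884120477904), np.float64(108.84958509664115), np.float64(327.9153079711639), np.float64(109.01406115460922)] [550.8 -49.6  10. ]
hub [ 553.5 -140.5   74. ]
knobtop [ 507.8 -179.2  117. ]
roller [ 553.2 -109.5   42. ]
fixface lo [528.  43.  47.]
fixface hi [567.8  43.5  47. ]
bedTL [575.1  71.4  30. ]
bedTR [576.7 -42.1  30. ]
bedBR [526.3 -44.3  30. ]
bedBL [523.1  69.3  30. ]
guide [552.7 -64.8  45. ]
tissue [494.9 333.7  22. ]
[[28 29 29 ... 24 26 28]
 [28 29 28 ... 26 28 30]
 [28 28 28 ... 28 28 27]
 ...
 [31 29 30 ... 28 28 30]
 [29 27 29 ... 31 29 30]
 [28 29 29 ... 29 28 30]]
```

View pics/crop1.png

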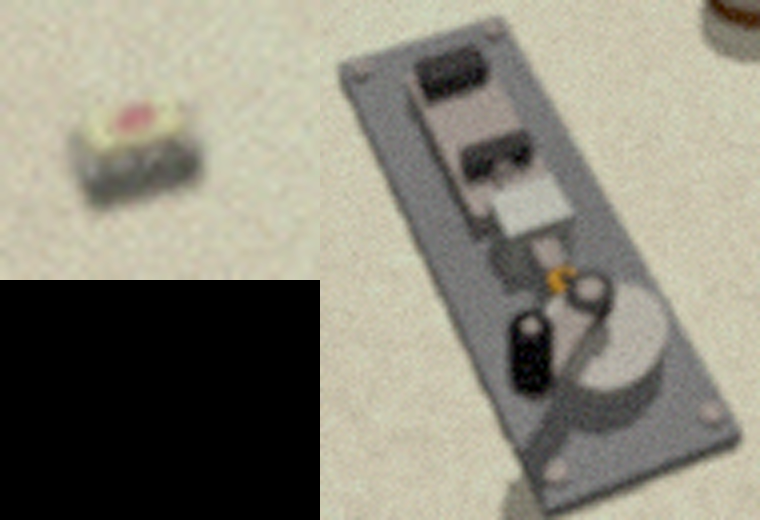

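Run:
```python
from h import *
np.set_printoptions(precision=1,suppress=True,linewidth=200)
s=lambda x,y:(180+(x+.5)/8-.5,140+(y+.5)/8-.5)
for n,p,z in[("tissue",(137,118),22),("waxctr",(133,120),22),("botL",(95,205),0),("botR",(200,178),0)]:print(n,ray("side",*s(*p),z))
im=cv2.imread("pics/top0.png").astype(int);bg=np.median(im[240:285,95:145].reshape(-1,3),0)
L=im.sum(2)[250:276,108:134];print(bg);print(L)
t=cropview("t",im.astype(np.uint8),105,247,34,34,16)
cv2.imwrite("pics/crop2.png",cv2.convertScaleAbs(t,alpha=1.5))
```

```text
tissue [498.8 337.8  22. ]
waxctr [497.2 337.2  22. ]
botL [477.1 324.1   0. ]
botR [515.2 324.8   0. ]
[129. 145. 139.]
[[416 409 404 404 407 408 412 411 416 417 416 420 420 419 416 421 421 417 416 417 420 424 422 420 417 416]
 [417 414 404 405 405 409 410 410 413 416 417 418 416 411 414 417 417 420 415 420 421 420 419 418 416 413]
 [419 413 410 405 405 407 410 414 417 421 422 416 394 384 384 387 400 398 396 407 414 412 412 410 413 413]
 [414 414 409 407 400 398 411 418 421 420 422 412 379 364 363 369 381 376 329 337 375 396 408 409 414 416]
 [410 411 409 407 397 387 404 415 418 417 414 411 405 405 407 394 376 367 253 207 288 355 399 413 420 420]
 [410 410 412 406 400 385 398 404 402 405 404 406 410 415 415 383 313 315 209 145 219 300 386 416 420 422]
 [410 411 413 414 409 394 397 411 409 412 411 415 416 418 416 378 280 256 176 138 205 283 382 415 421 423]
 [412 413 414 415 413 396 398 413 417 412 407 409 416 419 420 379 272 235 163 136 206 271 351 404 420 417]
 [414 413 415 418 412 394 396 409 405 382 371 379 394 412 419 379 273 233 162 134 203 253 302 382 409 410]
 [414 417 417 41
[... 1103 characters left out ...]
 397 394 385 336 306 349 225 148 222 289 378 407 411 411]
 [410 411 415 414 411 400 401 393 393 390 391 391 375 369 361 335 336 359 230 154 218 280 373 404 408 411]
 [411 413 415 414 400 389 375 369 367 362 360 359 354 347 345 339 337 326 226 183 224 280 367 402 409 414]
 [412 414 413 412 402 381 355 333 332 326 322 325 323 314 311 304 272 252 237 239 253 294 375 407 410 414]
 [414 413 416 406 402 397 391 382 381 379 384 391 393 388 390 381 338 320 319 322 325 343 386 408 410 413]
 [415 413 411 402 401 404 406 403 399 401 406 414 415 415 419 416 406 397 396 400 399 402 408 410 414 416]
 [414 411 409 403 405 410 410 409 403 399 403 412 412 412 414 415 411 407 407 410 409 412 414 416 413 416]]
```

View pics/crop2.png

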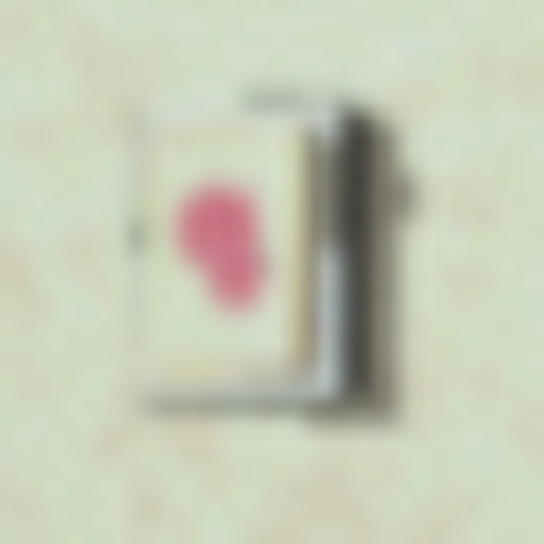

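The zoomed crop shows the block frame at u 113.4–125.8, v centre about 262, with its long side along world x (yaw about 0). That gives a block centre near (496, 336); the side view agrees within about 4 mm in y. I estimate the bed at (549.3, 19) with yaw 0.0216, and the crank axis at (553, -141.5) with crank angle about 0.68. Now I'll move above the block.

>>> apply_moves(
  series=[
    {"fingers": 1, "roll": -8.23},
    {"roll": -8.23},
    {"roll": -8.24},
    {"tx": -4, "ty": -2},
    {"tx": -4, "ty": -2},
    {"tx": -4, "ty": -2},
    {"tx": -4, "ty": -2},
    {"tx": -4, "ty": -2},
    {"tx": -4, "ty": -2},
    {"tx": -3.6, "ty": -2.1},
    {"tz": 5},
    {"tz": 5},
    {"tz": 3.9},
    {},
    {},
  ],
  squeeze=30,
)

```text
invalid input
```

Run:
```python
from h import *
s=bot.state();print(s["clock"],s["tcp_pos"],s["ee_rot"],s["q"])
t=cropview("t",bot.read_camera("side")[:,:,::-1],150,100,100,90,7)
cv2.imwrite("pics/s1.png",cv2.convertScaleAbs(t,alpha=1.5))
```

```text
0.1 [219.50298733 476.47932874 238.77956542] [-1.94794819e-04  2.14220918e-01  9.76785053e-01 -5.65997457e-04] [ 9.99704469e-01  2.91233738e-01 -1.54064442e-01  1.12669497e+00
 -2.84097247e-05  1.43149289e+00]
```

View pics/s1.png

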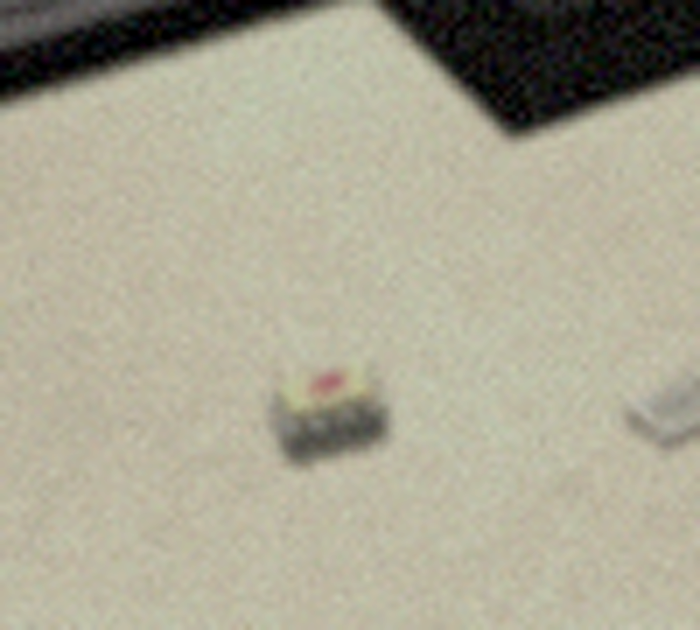

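The move was refused, so nothing has moved and the picture shows only the untouched block. I'll resend it with every key filled in on each row.

>>> apply_moves(
  series=[
    {"fingers": 1, "tx": 0, "ty": 0, "tz": 0, "roll": -8.23},
    {"fingers": 1, "tx": 0, "ty": 0, "tz": 0, "roll": -8.23},
    {"fingers": 1, "tx": 0, "ty": 0, "tz": 0, "roll": -8.24},
    {"fingers": 1, "tx": -4, "ty": -2, "tz": 0, "roll": 0},
    {"fingers": 1, "tx": -4, "ty": -2, "tz": 0, "roll": 0},
    {"fingers": 1, "tx": -4, "ty": -2, "tz": 0, "roll": 0},
    {"fingers": 1, "tx": -4, "ty": -2, "tz": 0, "roll": 0},
    {"fingers": 1, "tx": -4, "ty": -2, "tz": 0, "roll": 0},
    {"fingers": 1, "tx": -4, "ty": -2, "tz": 0, "roll": 0},
    {"fingers": 1, "tx": -3.6, "ty": -2.1, "tz": 0, "roll": 0},
    {"fingers": 1, "tx": 0, "ty": 0, "tz": 5, "roll": 0},
    {"fingers": 1, "tx": 0, "ty": 0, "tz": 5, "roll": 0},
    {"fingers": 1, "tx": 0, "ty": 0, "tz": 3.9, "roll": 0},
    {"fingers": 1, "tx": 0, "ty": 0, "tz": 0, "roll": 0},
    {"fingers": 1, "tx": 0, "ty": 0, "tz": 0, "roll": 0},
  ],
  squeeze=30,
)

```text
clock: 2.02
tcp_pos: [496.4, 336.0, 101.8]
ee_rot: [0.001, 0.0, 1.0, 0.0]
wrist_force: [0.0, -0.1, 0.6]
gripper_width: 85.3
```

>>> apply_moves(
  series=[
    {"fingers": 1, "tx": 0, "ty": 0, "tz": 3, "roll": 0},
    {"fingers": 1, "tx": 0, "ty": 0, "tz": 3, "roll": 0},
    {"fingers": 1, "tx": 0, "ty": 0, "tz": 2.5, "roll": 0},
    {"fingers": 1, "tx": 0, "ty": 0, "tz": 0.5, "roll": 0},
    {"fingers": 1, "tx": 0, "ty": 0, "tz": 0, "roll": 0},
    {"fingers": 1, "tx": 0, "ty": 0, "tz": 0, "roll": 0},
  ],
)

```text
clock: 2.78
tcp_pos: [496.7, 336.2, 11.9]
ee_rot: [0.001, 0.0, 1.0, 0.001]
wrist_force: [0.9, -1.3, 0.6]
gripper_width: 85.6
```

Run:
```python
from h import *
s=bot.state();print(s["clock"],s["tcp_pos"])
a=cropview("t",bot.read_camera("side")[:,:,::-1],145,100,100,90,4)
b=cropview("t",bot.read_camera("top")[:,:,::-1],75,218,100,90,4)
cv2.imwrite("pics/s2.png",cv2.convertScaleAbs(np.hstack([a,b]),alpha=1.5))
```

```text
2.775 [496.71358756 336.2145813   11.94391672]
```

View pics/s2.png

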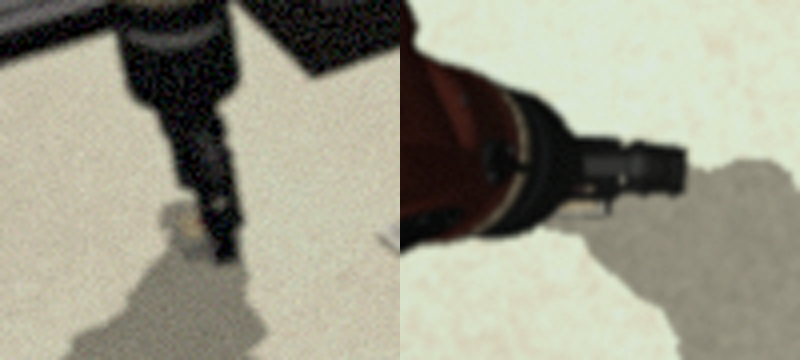

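Run:
```python
from h import *
for p in [(497,290,17),(497,285,17),(497,336,22),(476,322,16),(517,322,16)]: print(p,proj("side",p),proj("top",p))
```

```text
(497, 290, 17) [200.7581313 166.1292041] [139.56071949 261.43195411]
(497, 285, 17) [201.23847228 167.23367588] [141.8223162  261.44113373]
(497, 336, 22) [196.21972622 154.84301612] [118.01777022 261.23185628]
(476, 322, 16) [190.39521406 161.27350241] [124.73716146 270.86564622]
(517, 322, 16) [204.77633881 157.80428847] [125.64705404 252.42745555]
```

The fingertip lies where it was projected (side about 202,165.5), and the block's visible end matches too, so the alignment is good. I'll lower 3 mm, close the gripper and lift slightly.

>>> apply_moves(
  series=[
    {"fingers": 1, "tx": 0, "ty": 0, "tz": 0.25, "roll": 0},
    {"fingers": -1, "tx": 0, "ty": 0, "tz": 0, "roll": 0},
    {"fingers": -1, "tx": 0, "ty": 0, "tz": 0, "roll": 0},
    {"fingers": -1, "tx": 0, "ty": 0, "tz": 0, "roll": 0},
    {"fingers": -1, "tx": 0, "ty": 0, "tz": 0, "roll": 0},
    {"fingers": -1, "tx": 0, "ty": 0, "tz": 0, "roll": 0},
    {"fingers": -1, "tx": 0, "ty": 0, "tz": 0, "roll": 0},
    {"fingers": -1, "tx": 0, "ty": 0, "tz": 0, "roll": 0},
  ],
)

```text
clock: 3.88
tcp_pos: [495.8, 335.7, 8.0]
ee_rot: [0.0, 0.0, 1.0, 0.0]
wrist_force: [1.1, 0.4, 2.1]
gripper_width: 27.2
```

>>> apply_moves(
  series=[
    {"fingers": -1, "tx": 0, "ty": 0, "tz": -3, "roll": 0},
    {"fingers": -1, "tx": 0, "ty": 0, "tz": -5, "roll": 0},
    {"fingers": -1, "tx": 0, "ty": 0, "tz": -5, "roll": 0},
    {"fingers": -1, "tx": 0, "ty": 0, "tz": 0, "roll": 9.86},
    {"fingers": -1, "tx": 0, "ty": 0, "tz": 0, "roll": 9.86},
    {"fingers": -1, "tx": 0, "ty": 0, "tz": 0, "roll": 9.86},
    {"fingers": -1, "tx": 0, "ty": 0, "tz": 0, "roll": 9.86},
    {"fingers": -1, "tx": 0, "ty": 0, "tz": 0, "roll": 9.86},
    {"fingers": -1, "tx": 0, "ty": 0, "tz": 0, "roll": 9.86},
    {"fingers": -1, "tx": 0, "ty": 0, "tz": 0, "roll": 9.86},
    {"fingers": -1, "tx": 0, "ty": 0, "tz": 0, "roll": 9.86},
    {"fingers": -1, "tx": 0, "ty": 0, "tz": 0, "roll": 9.88},
    {"fingers": -1, "tx": 0, "ty": 0, "tz": 0, "roll": 0},
    {"fingers": -1, "tx": 0, "ty": 0, "tz": 0, "roll": 0},
  ],
)

```text
clock: 5.62
tcp_pos: [495.5, 335.6, 137.7]
ee_rot: [-0.0, 0.698, 0.716, -0.0]
wrist_force: [0.7, 0.2, -0.5]
gripper_width: 27.0
```

>>> apply_moves(
  series=[
    {"fingers": -1, "tx": -4, "ty": 0.6, "tz": 0, "roll": 0},
    {"fingers": -1, "tx": -4, "ty": 0.6, "tz": 0, "roll": 0},
    {"fingers": -1, "tx": -4, "ty": 0.6, "tz": 0, "roll": 0},
    {"fingers": -1, "tx": -4, "ty": 0.6, "tz": 0, "roll": 0},
    {"fingers": -1, "tx": -4, "ty": 0.6, "tz": 0, "roll": 0},
    {"fingers": -1, "tx": -4, "ty": 0.6, "tz": 0, "roll": 0},
    {"fingers": -1, "tx": -4, "ty": 0.6, "tz": 0, "roll": 0},
    {"fingers": -1, "tx": -3.9, "ty": 0.5, "tz": 0, "roll": 0},
    {"fingers": -1, "tx": 0, "ty": 0, "tz": 4.5, "roll": 0},
    {"fingers": -1, "tx": 0, "ty": 0, "tz": 0, "roll": 0},
    {"fingers": -1, "tx": 0, "ty": 0, "tz": 0, "roll": 0},
  ],
)

```text
clock: 7.0
tcp_pos: [549.5, 18.0, 93.7]
ee_rot: [0.0, 0.699, 0.715, 0.0]
wrist_force: [0.4, 0.3, -1.2]
gripper_width: 27.3
```

Run:
```python
from h import *
s=bot.state();print(s["clock"],s["tcp_pos"],s["ee_rot"],s["q"])
a=cropview("t",bot.read_camera("side")[:,:,::-1],205,160,100,110,4)
b=cropview("t",bot.read_camera("top")[:,:,::-1],215,190,100,110,4)
cv2.imwrite("pics/s3.png",cv2.convertScaleAbs(np.hstack([a,b]),alpha=1.8))
```

```text
7.0 [549.51838539  18.04021921  93.72684376] [6.70997091e-05 6.99030462e-01 7.15091883e-01 8.57242817e-05] [-1.00193559e-01  4.60334993e-01 -3.09944531e-01  8.00304952e-01
  5.02344786e-05  1.44788801e+00]
```

View pics/s3.png

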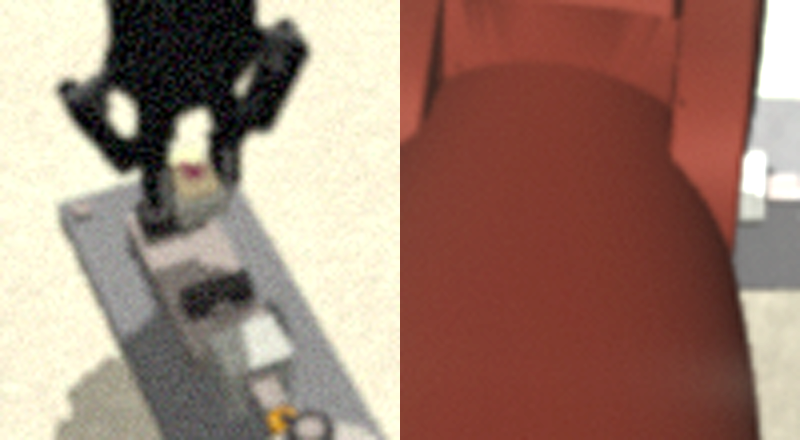

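The side picture shows the block held level, wax up, over the bed between the open jaws. TCP is at (549.5, 18.0). Lowering now.

>>> apply_moves(
  series=[
    {"fingers": -1, "tx": 0, "ty": 0, "tz": 2, "roll": 0},
    {"fingers": -1, "tx": 0, "ty": 0, "tz": 1.5, "roll": 0},
    {"fingers": -1, "tx": 0, "ty": 0, "tz": 1, "roll": 0},
    {"fingers": -1, "tx": 0, "ty": 0, "tz": 0.6, "roll": 0},
    {"fingers": -1, "tx": 0, "ty": 0, "tz": 0.2, "roll": 0},
    {"fingers": -1, "tx": 0, "ty": 0, "tz": 0, "roll": 0},
    {"fingers": -1, "tx": 0, "ty": 0, "tz": 0, "roll": 0},
  ],
)

```text
clock: 7.98
tcp_pos: [549.6, 17.6, 40.1]
ee_rot: [0.0, 0.7, 0.714, 0.0]
wrist_force: [-0.5, 0.4, -0.9]
gripper_width: 27.3
```

>>> apply_moves(
  series=[
    {"fingers": -1, "tx": 0, "ty": 0, "tz": 0.1, "roll": 0},
    {"fingers": -1, "tx": 0, "ty": 0, "tz": 0.1, "roll": 0},
    {"fingers": -1, "tx": 0, "ty": 0, "tz": 0, "roll": 0},
    {"fingers": -1, "tx": 0, "ty": 0, "tz": 0, "roll": 0},
  ],
)

```text
clock: 8.48
tcp_pos: [549.4, 17.7, 37.9]
ee_rot: [0.0, 0.7, 0.714, 0.0]
wrist_force: [-0.1, -0.6, 1.5]
gripper_width: 27.5
```

>>> apply_moves(
  series=[
    {"fingers": 0, "tx": 0, "ty": 0, "tz": 0, "roll": 0},
    {"fingers": 0.3, "tx": 0, "ty": 0, "tz": 0, "roll": 0},
    {"fingers": 0.3, "tx": 0, "ty": 0, "tz": 0, "roll": 0},
    {"fingers": 0.3, "tx": 0, "ty": 0, "tz": 0, "roll": 0},
    {"fingers": 0.3, "tx": 0, "ty": 0, "tz": 0, "roll": 0},
    {"fingers": 0.3, "tx": 0, "ty": 0, "tz": -3, "roll": 0},
    {"fingers": 0.3, "tx": 0, "ty": 0, "tz": -5, "roll": 0},
    {"fingers": 1, "tx": 0, "ty": 0, "tz": -5, "roll": 0},
    {"fingers": 1, "tx": 0, "ty": 0, "tz": 0, "roll": 0},
    {"fingers": 1, "tx": 0, "ty": 0, "tz": 0, "roll": 0},
  ],
)

```text
clock: 9.72
tcp_pos: [549.0, 17.7, 167.4]
ee_rot: [-0.0, 0.7, 0.714, -0.0]
wrist_force: [-0.5, 0.4, -1.3]
gripper_width: 85.2
```

Run:
```python
from h import *
s=bot.state();print(s["clock"],s["tcp_pos"],s["gripper_width"])
a=cropview("t",bot.read_camera("side")[:,:,::-1],205,160,110,140,4)
cv2.imwrite("pics/s4.png",cv2.convertScaleAbs(a,alpha=1.8))
```

```text
9.725 [548.99406467  17.70018945 167.38671288] 85.1965729701239
```

View pics/s4.png

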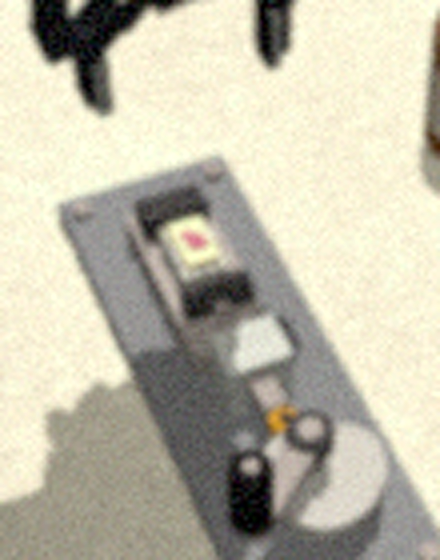

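The block now lies flat, wax up, between the open jaws, with free bed on both sides of it. Next is a cross-check of the knob position from both views.

Run:
```python
from h import *
np.set_printoptions(precision=1,suppress=True)
print("knob side",ray("side",215+211/4-.4,195+325/4-.4,117),"hub side",ray("side",215+271/4-.4,195+288/4-.4,74),"fresh knob",ray("side",205+252/4-.4,160+463/4-.4,117))
print("wax side",ray("side",205+193/4-.4,160+242/4-.4,52))
```

```text
knob side [ 509.9 -177.5  117. ] hub side [ 556.3 -140.4   74. ] fresh knob [ 510.7 -176.7  117. ]
wax side [550.9  19.   52. ]
```

>>> apply_moves(
  series=[
    {"fingers": 1, "tx": -4, "ty": -0.9, "tz": 0, "roll": 0},
    {"fingers": 1, "tx": -4, "ty": -0.9, "tz": 0, "roll": 0},
    {"fingers": 1, "tx": -4, "ty": -0.9, "tz": 0, "roll": 0},
    {"fingers": 1, "tx": -4, "ty": -0.9, "tz": 0, "roll": 0},
    {"fingers": 1, "tx": -3.5, "ty": -0.9, "tz": 0, "roll": 0},
    {"fingers": 1, "tx": 0, "ty": 0, "tz": 3, "roll": 0},
    {"fingers": 1, "tx": 0, "ty": 0, "tz": 3, "roll": 0},
    {"fingers": 1, "tx": 0, "ty": 0, "tz": 1.8, "roll": 0},
    {"fingers": 1, "tx": 0, "ty": 0, "tz": 0, "roll": 0},
    {"fingers": 1, "tx": 0, "ty": 0, "tz": 0, "roll": 0},
  ],
)

```text
clock: 11.02
tcp_pos: [508.3, -178.2, 89.8]
ee_rot: [-0.0, 0.7, 0.715, -0.0]
wrist_force: [-0.5, 0.1, 0.4]
gripper_width: 85.4
```

>>> apply_moves(
  series=[
    {"fingers": -1, "tx": 0, "ty": 0, "tz": 0, "roll": 0},
    {"fingers": -1, "tx": 0, "ty": 0, "tz": 0, "roll": 0},
    {"fingers": -1, "tx": 0, "ty": 0, "tz": 0, "roll": 0},
    {"fingers": -1, "tx": 0, "ty": 0, "tz": 0, "roll": 0},
    {"fingers": -1, "tx": 0, "ty": 0, "tz": 0, "roll": 0},
    {"fingers": -1, "tx": 0, "ty": 0, "tz": 0, "roll": 0},
    {"fingers": -1, "tx": 0, "ty": 0, "tz": 0, "roll": 0},
    {"fingers": -1, "tx": 0, "ty": 0, "tz": 0, "roll": 0},
  ],
  squeeze=35,
)

```text
clock: 12.02
tcp_pos: [508.4, -178.4, 90.1]
ee_rot: [0.0, 0.7, 0.714, -0.0]
wrist_force: [-2.1, -0.9, 5.8]
gripper_width: 21.2
```

```bash
python3 -c "
import numpy as np
t=np.linspace(.667,3.14,17);x=-6*np.cos(t);y=-6*np.sin(t)
for a,b,c in zip(t[1:],np.diff(y),np.diff(x)):print('%.2f tx %.2f ty %.2f'%(a,b,c))"
```

```text
0.82 tx -0.68 ty 0.63
0.98 tx -0.58 ty 0.73
1.13 tx -0.46 ty 0.81
1.29 tx -0.33 ty 0.87
1.44 tx -0.19 ty 0.91
1.59 tx -0.05 ty 0.93
1.75 tx 0.09 ty 0.92
1.90 tx 0.23 ty 0.90
2.06 tx 0.37 ty 0.85
2.21 tx 0.50 ty 0.78
2.37 tx 0.61 ty 0.70
2.52 tx 0.71 ty 0.59
2.68 tx 0.79 ty 0.48
2.83 tx 0.86 ty 0.35
2.99 tx 0.90 ty 0.21
3.14 tx 0.92 ty 0.07
```

>>> apply_moves(
  series=[
    {"fingers": -1, "tx": -0.68, "ty": 0.63, "tz": 0, "roll": 0},
    {"fingers": -1, "tx": -0.58, "ty": 0.73, "tz": 0, "roll": 0},
    {"fingers": -1, "tx": -0.46, "ty": 0.81, "tz": 0, "roll": 0},
    {"fingers": -1, "tx": -0.33, "ty": 0.87, "tz": 0, "roll": 0},
    {"fingers": -1, "tx": -0.19, "ty": 0.91, "tz": 0, "roll": 0},
    {"fingers": -1, "tx": -0.05, "ty": 0.93, "tz": 0, "roll": 0},
    {"fingers": -1, "tx": 0, "ty": 0, "tz": 0, "roll": 0},
    {"fingers": -1, "tx": 0, "ty": 0, "tz": 0, "roll": 0},
  ],
)

```text
clock: 13.02
tcp_pos: [558.3, -198.5, 90.0]
ee_rot: [-0.001, 0.699, 0.715, 0.001]
wrist_force: [-0.0, 8.5, 8.1]
gripper_width: 20.9
```

>>> apply_moves(
  series=[
    {"fingers": -1, "tx": 0.19, "ty": 0.92, "tz": 0, "roll": 0},
    {"fingers": -1, "tx": 0.28, "ty": 0.9, "tz": 0, "roll": 0},
    {"fingers": -1, "tx": 0.37, "ty": 0.85, "tz": 0, "roll": 0},
    {"fingers": -1, "tx": 0.5, "ty": 0.78, "tz": 0, "roll": 0},
    {"fingers": -1, "tx": 0.61, "ty": 0.7, "tz": 0, "roll": 0},
    {"fingers": -1, "tx": 0, "ty": 0, "tz": 0, "roll": 0},
    {"fingers": -1, "tx": 0, "ty": 0, "tz": 0, "roll": 0},
  ],
)

```text
clock: 13.9
tcp_pos: [598.2, -178.4, 90.0]
ee_rot: [-0.001, 0.699, 0.715, 0.0]
wrist_force: [-5.1, 5.9, 10.6]
gripper_width: 20.9
```

>>> apply_moves(
  series=[
    {"fingers": -1, "tx": 0.71, "ty": 0.53, "tz": 0, "roll": 0},
    {"fingers": -1, "tx": 0.79, "ty": 0.43, "tz": 0, "roll": 0},
    {"fingers": -1, "tx": 0.86, "ty": 0.3, "tz": 0, "roll": 0},
    {"fingers": -1, "tx": 0.9, "ty": 0.19, "tz": 0, "roll": 0},
    {"fingers": -1, "tx": 0.9, "ty": 0.07, "tz": 0, "roll": 0},
    {"fingers": -1, "tx": 0, "ty": 0, "tz": 0, "roll": 0},
    {"fingers": -1, "tx": 0, "ty": 0, "tz": 0, "roll": 0},
    {"fingers": -1, "tx": 0, "ty": 0, "tz": 0, "roll": 0},
  ],
)

```text
clock: 14.9
tcp_pos: [613.2, -137.8, 90.1]
ee_rot: [-0.0, 0.7, 0.715, 0.0]
wrist_force: [-2.8, 1.1, 7.4]
gripper_width: 21.1
```

>>> apply_moves(
  series=[
    {"fingers": 0, "tx": 0, "ty": 0, "tz": 0, "roll": 0},
    {"fingers": 0.5, "tx": 0, "ty": 0, "tz": 0, "roll": 0},
    {"fingers": 0.5, "tx": 0, "ty": 0, "tz": 0, "roll": 0},
    {"fingers": 0.5, "tx": 0, "ty": 0, "tz": 0, "roll": 0},
    {"fingers": 0.5, "tx": 0, "ty": 0, "tz": -3, "roll": 0},
    {"fingers": 0.5, "tx": 0, "ty": 0, "tz": -5, "roll": 0},
    {"fingers": 0.5, "tx": 0, "ty": 0, "tz": -5, "roll": 0},
    {"fingers": 0.5, "tx": -3, "ty": -5, "tz": 0, "roll": 0},
    {"fingers": 0.5, "tx": -3, "ty": -5, "tz": 0, "roll": 0},
    {"fingers": 0.5, "tx": -3, "ty": -5, "tz": 0, "roll": 0},
    {"fingers": 0.5, "tx": -3, "ty": -5, "tz": 0, "roll": 0},
    {"fingers": 0.5, "tx": -3, "ty": -5, "tz": 0, "roll": 0},
    {"fingers": 0.5, "tx": -3, "ty": -2, "tz": 0, "roll": 0},
    {"fingers": 0.5, "tx": -3, "ty": 0, "tz": 0, "roll": 0},
    {"fingers": 0.5, "tx": 0, "ty": 0, "tz": 0, "roll": 0},
    {"fingers": 0.5, "tx": 0, "ty": 0, "tz": 0, "roll": 0},
  ],
)

```text
clock: 16.9
tcp_pos: [347.4, -352.8, 219.7]
ee_rot: [-0.0, 0.7, 0.714, 0.0]
wrist_force: [0.1, 1.5, -0.1]
gripper_width: 64.0
```

Run:
```python
from h import *
s=bot.state();print(s["clock"],s["tcp_pos"],s["gripper_width"])
a=cropview("t",bot.read_camera("side")[:,:,::-1],205,180,95,150,4)
b=cropview("t",bot.read_camera("top")[:,:,::-1],215,190,100,150,4)
b=cv2.resize(bot.read_camera("top")[205:275,210:370,::-1],None,fx=5,fy=5,interpolation=cv2.INTER_CUBIC)
im=np.zeros((600,800,3),np.uint8);im[:350]=b;a=cv2.resize(a,None,fx=.6,fy=.6) if 0 else a[60:310]
im[350:600,:380]=a
cv2.imwrite("pics/s5.png",cv2.convertScaleAbs(im,alpha=1.7))
```

```text
16.9 [ 347.41572016 -352.84874021  219.65779254] 64.0101964253344
```

View pics/s5.png

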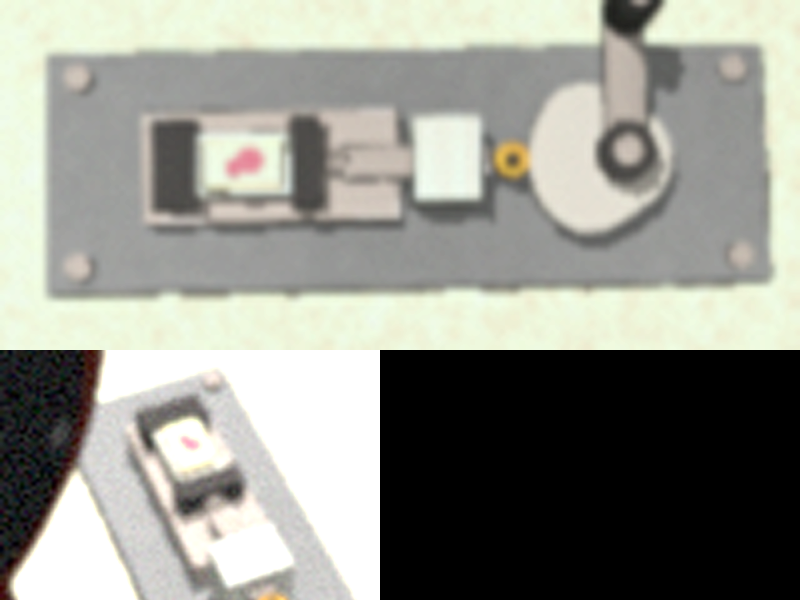

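The top view shows the block square between both jaws and centred on them. The roller sits on the lobe, and the crank arm points straight to +x, so it is at about π. The gripper is clear, so I'm handing in.

```bash
python3 -c "
from rig import bot
print(bot.hand_in())"
```

```text
the job is handed in; nothing more can be done
None
```

I placed the wax block on the clamp bed and let go of it with the jaws still open. I then cranked the knob anticlockwise to about 3.14 rad, released it, and handed in at about 17 s of the 61 s.

- **Last pictures:** they show the block lying flat, wax up, square between the two jaws and centred across them. The roller is on the cam's lobe, the crank arm points to +x, and the gripper is clear of everything.
- **Not measured directly:** I judged the crank angle from the pictures and the tool's position. The jaw's spring compression and the crank being at rest were not measured. I did not check the jars, bottle and cassettes in a final picture, but no planned path went near them.
- **Disagreements:** the two cameras differed by up to about 4 mm on the block and about 3 mm on the knob and crank axis. While cranking, the tool felt up to about 8.5 N sideways because the axis was slightly off my estimate, so I corrected the path on the way.
- **Refused call:** the first move call was refused as invalid input and moved nothing.

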